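# Wedge a plaster casting mould under its hold-down bar

## Robot

A 7-joint arm with a two-finger parallel gripper is mounted at the origin on the work surface. World frame = base frame: x ahead of the robot, y to its left, z up, the work surface at z = 0. Lengths are in m, angles in rad, forces in N, time in s.
With the tool pointing down it reaches from about 0.425 to 0.925 m from the base axis. Payload 6.8 kg.
Tool frame: the origin (TCP) lies midway between the tips of the shut fingers; the grasp point (between the pads) lies bot.grip_point_offset behind it (bot.grip_point_offset is the distance from the TCP to the grasp point, in m); z points along the fingers, y is the line along which they close (so a half turn about z gives the same grasp; the last joint's range is limited). The gripper opens to 85 mm and grips with 20 to 120 N. Pads are 22 mm wide; open, the fingers measure 114 mm over their backs; the gripper's body (76 mm by 85 mm) begins 54 mm behind the grasp point. The pads swing forward as they close: fully open they stand 13 mm farther back than shut.
Start: joints at [-1.31, 0.477, 0.022, 1.555, -0.011, 1.109, -0.083], TCP at [0.243, 0.63, 0.231] pointing down, gripper open.
Joint ranges: [-2.96, 2.96], [-0.34, 2.1], [-1.41, 1.46], [0.24, 2.44], [-1.37, 4.51], [0.17, 1.92], [-2.96, 2.96]. Speed limits (rad/s): [2.39, 2.39, 3.14, 3.14, 3.14, 3.14, 3.14].

## Interface

Orientations are given as a unit quaternion [w, x, y, z].
In Python, from station import get_obs, cams, job, bot gives the robot as it stands.
- The arm moves only by the tool arm_command, never from a script. Its argument "rows" is a list that holds one entry, the list of rows, each a list of 5 numbers: the finger opening in mm, from 0 to 85.4, then the shift along the world's x, y, z in units of 60 mm (1.0 is 60 mm), then the turn about the world's z in units of 0.08 rad (1.0 is 0.08 rad). In form: [[[grip, x, y, z, turn], ...]]. A call has exactly 10 rows; each row shifts and turns the commanded pose from where the row before left it; what a row does not reach is not made up. A row lasts 1/8 s, in which the tool goes at most 62.5 mm and 10.7 degrees, less where a joint would pass 70% of its speed; a pose out of reach is approached as far as the arm can. A call with a number of a shift or a turn outside -1 to 1 is refused whole. A call with a gripper value outside its range is refused whole. The fingers move at their own pace and stop on an object; "newtons" is the grip in N (left out, the last holds). Time passes only in rows, so rows that do not move let the fingers close, or fill a call up. It gives the time, the measured TCP pose, the force, the opening and the grip force at its end, in the units of the state.
- get_obs(): the state, without advancing time (a new reading comes with each control period).
- cams.read_camera(name): name is "side" or "top" or "wrist"; returns the picture (384x512x3 uint8, red, green, blue); there is no depth.
- cams.camera_params(name): a dict with "K" (3x3 intrinsics, pixels), "k1" (the pictures are not rectified: a ray, as slopes to the right and down, at radius r is drawn at 1 + k1 r^2 times it, then the intrinsics apply), "extrinsics" (4x4, takes a point from camera to world coordinates). Camera axes: x right, y down, z forward; pixel columns grow to the right and rows downward; lengths in m; the calibration is good to about 2 mm. A picture is of the moment at which its call begins: read the wrist's pose just before it. camera_params takes no time and is no camera call; for the wrist camera it gives the pose at the moment of the call.
- job.hand_in(): hands the job in; it is judged then, once.
The state is a dict: "t": time; "q": joint angles; "joint_vel": joint speeds; "joint_torque": joint torques, N m; "eef_pos": TCP position; "tool_rot": TCP orientation; "contact_force": force on the tool from outside, world axes, zero at the start; "torque": the same for the moment, N m; "gripper_width": opening from 0.0 (shut) to 1.0 (fully open); "grasp_force": force on a finger pad.
Only numpy, scipy, OpenCV 4.12 (cv2) and the standard library are available. Lean on these libraries where they do the work, as an engineer would, in place of code of your own. Each camera call takes 0.05 s, during which the arm holds its last target. There are 200 camera calls.

## Task

Clamp the plaster mould in its wooden frame: fold the hinged hold-down bar down until it lies level on its rest post, and only then fill the gap between the bar and the mould's flat top, laying in one flat shim or both on top of each other (as the gap needs), lengthwise under the bar up to the mould's rib, and sliding the wedge in on top of them, thin end first, until you feel it go snug, without prising the bar up. Finish while still holding the wedge pushed in snug, resting on the shims, with the robot not touching the bar; leave the mug, the jar and the brush alone.

Things in the scene. Friction and masses are not known exactly. Their poses are not given: they have to be found in the camera images.
- frame: Wooden frame fixed to the bench. Origin on the bench under the bar's middle. +x (level): direction in which shims and wedge slide in, from the open side at -x; +y: toward the bar's hinge. Base plank 20 mm thick, x -105 to 135, y -130 to 130 mm. Hinge cheeks at y 80 to 110 mm, 115 mm tall, x 24 to 36 mm either side. Rest post y -109 to -87 mm, 90 mm tall.
- holdbar (a joint): Wooden hold-down bar's angle (rad): 0 = level on the rest post (firm stop), grows as the free end rises; starts 0.6 to 1.1. Stiff hinge: takes about 1.5 N m to move either way, stays where left. Bar 40 mm wide (x -20 to 20 mm in the frame), 16 thick, 210 long from the hinge axis toward the frame's -y. Level, its underside is 90 mm and its top 106 mm above the bench.
- hinge (a point): Middle of the bar's hinge axis (the axis runs along the frame's x), 98 mm above the bench, 95 mm along the frame's +y from its origin, at half the bar's thickness.
- bar_end (a point): Middle of the free end's upper edge on the bar: 210 mm from the hinge axis along the bar, on its top face (8 mm above the bar's mid-plane). It moves with the bar.
- mould: White plaster block in the frame, fixed, axes as the frame's. Origin on its flat top, above the frame's origin; this top is 53 to 69.5 mm above the bench, so the gap under the level bar is 20.5 to 37 mm. Top flat for x -80 to 72, y -55 to 55 mm; a rib 12 mm high at x 72 to 84 mm is the back stop for a shim.
- shim_a: Flat wooden shim, 145 (x) x 40 (y) x 10 (z) mm, about 35 g. Origin at the centre of its underside. Starts lying on the bench. Fully in, its +x end is close to or against the mould's rib, so its centre is then about 0 mm along the mould's x.
- shim_b: Second flat wooden shim, just like shim_a; both may lie on each other.
- wedge: Wooden wedge 130 (x) x 40 (y) mm, 45 g. Origin mid-underside (flat). Thin end at x = 65 mm, 4 mm thick; upper face rises evenly to 20 mm at x = -35, then a level butt to x = -65 mm, to grip across y. Goes tight under the bar's open-side lower edge (frame x = -20 mm). It takes up 6.5 to 18 mm above the shims: one shim for gaps under 27.5 mm, else two. Pushing far over 15 N prises the bar up.
- mug: Bystander: terracotta mug, 76 mm wide, 90 mm tall, origin at the centre of its foot.
- jar: Bystander: glass jar with lid, 60 mm wide, 80 mm tall, origin at the centre of its foot.
- brush: Bystander: brush lying on the bench beyond the shims.
Mind the look-alikes: they are no part of the job. Leave any yellow look-alike of the wedge alone.

How it is judged:
On the way, in this order (a step that is already met when the one before it is completed fails the run):
1. the bar is folded down level (value of joint holdbar below 0.04 rad), for 0.2 s.
2. with the bar level, a flat shim lies lengthwise on the mould under the bar (value of joint holdbar below 0.05 rad and ((x of shim_a in the frame of mould between -0.035 and 0.012 m and y of shim_a in the frame of mould between -0.025 and 0.025 m and z of shim_a in the frame of mould between -0.004 and 0.004 m and angle between the x axis of shim_a and the x axis of mould, either way round below 0.2 rad) or (x of shim_b in the frame of mould between -0.035 and 0.012 m and y of shim_b in the frame of mould between -0.025 and 0.025 m and z of shim_b in the frame of mould between -0.004 and 0.004 m and angle between the x axis of shim_b and the x axis of mould, either way round below 0.2 rad))), for 0.2 s.
3. the wedge is in under the bar and pressing against it (value of joint holdbar below 0.05 rad and contact force between wedge and holdbar above 1 N), for 0.1 s.
At the end, for the whole second after the job is handed in: Bar level (under 0.05 rad), not touched; a shim flat and lengthwise on the mould (within 25 mm, 0.2 rad); the wedge flat on a shim and in line (0.2 rad), pressing the bar with over 1.5 N, the stack pressing the mould with over 1 N; the fingers still hold or push the wedge (over 1.5 N) (value of joint holdbar below 0.05 rad and contact force between wedge and holdbar above 1.5 N and (contact force between wedge and shim_a above 1 N or contact force between wedge and shim_b above 1 N) and (((x of shim_a in the frame of mould between -0.035 and 0.012 m and y of shim_a in the frame of mould between -0.025 and 0.025 m and z of shim_a in the frame of mould between -0.004 and 0.004 m and angle between the x axis of shim_a and the x axis of mould, either way round below 0.2 rad) and contact force between shim_a and mould above 1 N) or ((x of shim_b in the frame of mould between -0.035 and 0.012 m and y of shim_b in the frame of mould between -0.025 and 0.025 m and z of shim_b in the frame of mould between -0.004 and 0.004 m and angle between the x axis of shim_b and the x axis of mould, either way round below 0.2 rad) and contact force between shim_b and mould above 1 N)) and contact force between wedge and mould below 0.5 N and contact force between the fingers and wedge above 1.5 N and contact force between each of the arm, the fingers and holdbar below 0.3 N and angle between the x axis of wedge and the x axis of mould, either way round below 0.2 rad and angle between wedge's own z axis and vertical below 0.1 rad and y of wedge in the frame of mould between -0.025 and 0.025 m and linear speed of wedge below 0.02 m/s); the arm keeps its last pose, push and grip.
It fails at once if the mug, jar or brush is disturbed (distance of any of mug, jar, brush from where it was at the start of the episode above 0.03 m).
It also fails if it takes over 72 s, if anything falls off the work surface, if the arm or the gripper's body presses on something with over 40 N, if the wrist force passes 120 N, or if a joint passes its speed limit or range.

## Working session

There is one attempt and no reset: what is moved stays moved. The work goes in short steps, Python scripts to look and compute and a tool call to move; the robot and the scene stay as the last step left them, time stands still between calls to the robot, and variables do not carry over. Pictures are saved under pics/ and viewed, at most 10 in all, crops included, and the job is handed in when it is done.

Besides the shell and the picture viewer there is one more tool, called after ">>>" as name([rows], argument=value, ...), one row to a line, values as JSON. arm_command: Moves the arm, as the interface text tells. Its arguments: {"type":"object","properties":{"rows":{"type":"array"},"newtons":{"type":"number"}},"required":["rows"]}

```bash
ls; mkdir -p pics; python3 - <<'E'
from station import get_obs,cams,job,bot
import cv2,numpy as np
print(get_obs(),bot.grip_point_offset)
for n in("top","side"):
    im=cams.read_camera(n);np.save(f"{n}0.npy",im)
    cv2.imwrite(f"pics/{n}0.png",cv2.resize(im[:,:,::-1],(800,600),interpolation=cv2.INTER_CUBIC))
    print(n,cams.camera_params(n))
E
```

```text
pics
{'t': 0.0, 'q': array([-1.31011294,  0.47780684,  0.02234644,  1.55646026, -0.01147474,
        1.10930977, -0.08307564]), 'joint_vel': array([-0.00018065,  0.00107086,  0.00033355, -0.00011274, -0.00041431,
        0.00095707, -0.00090953]), 'joint_torque': array([-4.58142003e-04, -5.96446145e+01,  1.60819240e+00, -2.81199700e+01,
        1.25498255e-02,  9.34605167e-03,  9.61676221e-06]), 'eef_pos': array([0.24313364, 0.62904757, 0.23031763]), 'tool_rot': array([-8.88036427e-05,  1.83323335e-01,  9.83052233e-01, -9.23698173e-04]), 'contact_force': array([ 0.16620404, -0.68655148,  0.16869802]), 'torque': array([-0.04529003, -0.00176313,  0.02291014]), 'grasp_force': 0.0, 'gripper_width': 0.9978007869975063} 0.0187
top {'K': array([[467.4795018 ,   0.        , 257.04743537],
       [  0.        , 467.4795018 , 196.40367972],
       [  0.        ,   0.        ,   1.        ]]), 'k1': 0.0018424777874649335, 'extrinsics': array([[ 0.02345719, -0.99575284,  0.08902829,  0.42321627],
       [-0.99970987, -0.02385096, -0.00336156,  0.0302549 ],
       [ 0.00547069, -0.0889236 , -0.99602343,  1.75754603],
       [ 0.        ,  0.        ,  0.        ,  1.        ]])}
side {'K': array([[444.57715127,   0.        , 257.1968922 ],
       [  0.        , 444.57715127, 193.97589999],
       [  0.        ,   0.        ,   1.        ]]), 'k1': -0.07521121086434428, 'extrinsics': array([[ 0.80809705, -0.31498716,  0.49775722, -0.1681378 ],
       [-0.58902992, -0.42523982,  0.6871789 , -0.96647913],
       [-0.00478633, -0.84850114, -0.5291719 ,  0.86060139],
       [ 0.        ,  0.        ,  0.        ,  1.        ]])}
```

View pics/top0.png

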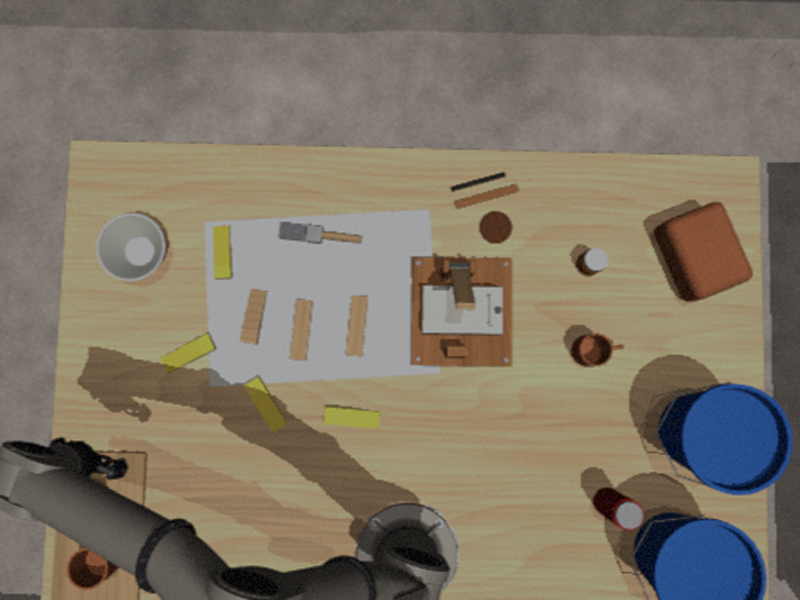

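View pics/side0.png

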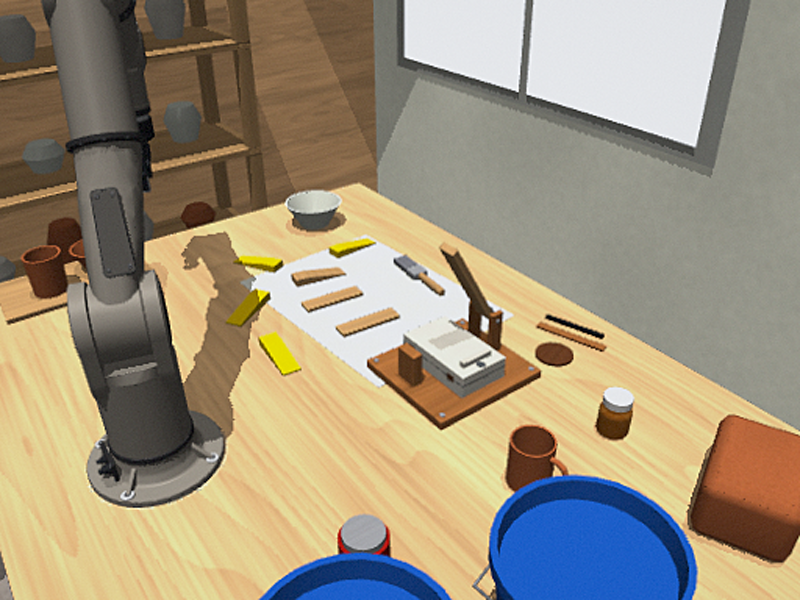

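```bash
cat > h.py <<'E'
import numpy as np,cv2
from station import get_obs,cams,job,bot
def ray(P,uv):
    uv=np.atleast_2d(np.float64(uv)); K=P["K"];E=P["extrinsics"]
    d=(uv-K[:2,2])/K[0,0]; s=d.copy()
    for _ in range(10): s=d/(1+P["k1"]*(s**2).sum(1,keepdims=True))
    D=np.c_[s,np.ones(len(s))]@E[:3,:3].T
    return E[:3,3],D
def plane(P,uv,z):
    o,D=ray(P,uv); return o+D*((z-o[2])/D[:,2])[:,None]
def tri(P1,a,P2,b):
    o1,d1=ray(P1,a);o2,d2=ray(P2,b);d1=d1[0]/np.linalg.norm(d1);d2=d2[0]/np.linalg.norm(d2)
    A=np.stack([d1,-d2],1);t=np.linalg.lstsq(A,o2-o1,rcond=None)[0]
    p,q=o1+d1*t[0],o2+d2*t[1]; return (p+q)/2,np.linalg.norm(p-q)
E
python3 - <<'E'
from h import *
T=cams.camera_params("top");im=np.load("top0.npy")
hsv=cv2.cvtColor(im,cv2.COLOR_RGB2HSV)
sub=im[170:240,130:275]; 
print("paper",hsv[200,175],"woods",hsv[202,162],hsv[211,192],hsv[208,228],"plank",hsv[225,270],"mould",hsv[205,285],hsv[193,300])
m=((hsv[...,1]>70)&(hsv[...,2]>60)).astype(np.uint8); m[:,:135]=0;m[:,270-8:]=0;m[:180]=0;m[235:]=0
cs,_=cv2.findContours(m,0,2)
for c in cs:
    if cv2.contourArea(c)>60:
        r=cv2.minAreaRect(c);b=cv2.boxPoints(r);w=plane(T,b,.01)
        print(np.round(r[0],1),np.round(plane(T,r[0],.01)[0],3),[round(float(np.linalg.norm(w[i]-w[i-1])),3) for i in(1,2)],np.round(w[:,:2],3).tolist())
S=np.load("side0.npy")
a=cv2.resize(im[165:240,135:270][:,:,::-1],(800,444),interpolation=cv2.INTER_CUBIC)
cv2.imwrite("pics/ctop.png",a)
cv2.imwrite("pics/cside.png",cv2.resize(S[140:275,170:350][:,:,::-1],(800,600),interpolation=cv2.INTER_CUBIC))
cv2.imwrite("pics/cframe.png",cv2.resize(im[155:245,255:345][:,:,::-1],(600,600),interpolation=cv2.INTER_CUBIC))
E
```

```text
paper [105   3 164] woods [ 15 102 148] [ 16 102 153] [ 17 101 152] plank [ 14 146 131] mould [ 18  22 149] [ 17 104  98]
[192.2 210.5] [0.521 0.265 0.01 ] [0.142, 0.038] [[0.452, 0.289], [0.594, 0.279], [0.59, 0.241], [0.449, 0.252]]
[227.8 207.8] [0.534 0.133 0.01 ] [0.142, 0.038] [[0.464, 0.156], [0.606, 0.147], [0.604, 0.109], [0.462, 0.119]]
[161.8 201.9] [0.55 0.38 0.01] [0.127, 0.04] [[0.491, 0.41], [0.617, 0.39], [0.61, 0.351], [0.484, 0.371]]
```

View pics/cside.png

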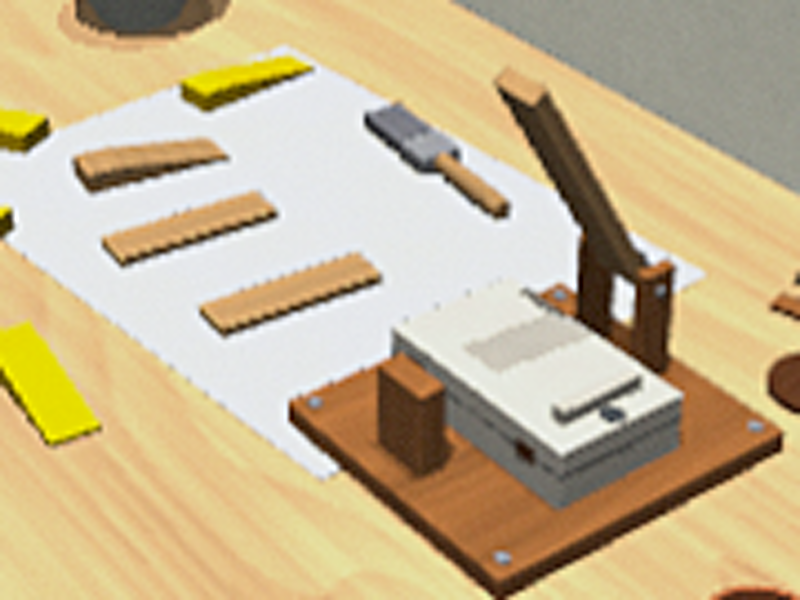

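View pics/cframe.png

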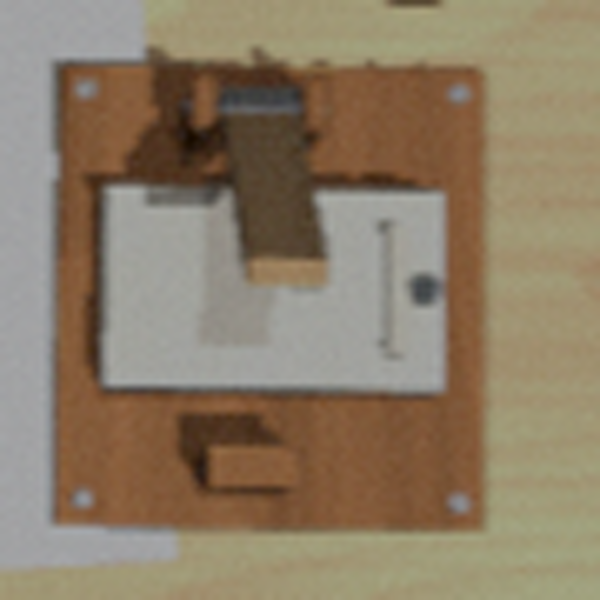

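The side crop shows the brown wedge at (150,163), its thick butt left and toward the robot, and plain shims at (190,228) and (290,293). The yellow wedges, at (245,80) among others, are the look-alikes, so the brown one is the wedge meant. In the top crop the bar end is at (287,259), the rib at (388,290), and the open side is to the left (world +y).

```bash
python3 - <<'E'
from h import *
T=cams.camera_params("top");S=cams.camera_params("side")
tc=lambda u,v:[(u+.5)*.15-.5+255,(v+.5)*.15-.5+155]
sc=lambda u,v:[(u+.5)*.225-.5+170,(v+.5)*.225-.5+140]
pl=plane(T,[tc(57,62),tc(483,68),tc(483,523),tc(55,523)],.02)
print("plank",pl.round(4)[:,:2].tolist())
c=pl.mean(0);print("c",c)
for s in [(290,405)],: pass
for n,a,b in [("m_left_near",(100,388),(392,330)),("m_right_near",(445,392),(562,450)),("m_right_far",(445,190),(682,397)),
 ("barend",(287,259),(522,72)),("post",(293,446),(443,385)),("postL",(207,446),(405,355)),("plankNR",(483,523),(500,575)),("plankNL",(55,523),(290,400))]:
    p,e=tri(T,tc(*a),S,sc(*b));print(n,p.round(4),round(e,4))
for z in(.055,.0675): print(plane(T,[tc(103,187),tc(445,190),tc(445,392),tc(100,388)],z).round(4)[:,:2].tolist())
E
```

```text
plank [[0.7017, 0.0045], [0.7041, -0.2357], [0.4484, -0.2383], [0.4428, -0.0002]]
c [ 0.5742537  -0.11742003  0.02      ]
m_left_near [ 0.5168 -0.0227  0.0588] 0.001
m_right_near [ 0.518  -0.2095  0.067 ] 0.0004
m_right_far [ 0.6281 -0.2082  0.0607] 0.0032
barend [ 0.5661 -0.102   0.2831] 0.0036
post [ 0.4856 -0.1254  0.084 ] 0.0017
postL [ 0.4858 -0.0802  0.0825] 0.0013
plankNR [ 0.4472 -0.2377  0.0173] 0.0032
plankNL [ 4.429e-01 -3.000e-04  1.580e-02] 0.0002
[[0.6272, -0.0219], [0.6301, -0.2101], [0.5189, -0.2113], [0.5166, -0.0226]]
[[0.6257, -0.0215], [0.6286, -0.2083], [0.5182, -0.2096], [0.5159, -0.0222]]
```

>>> arm_command([
  [[0,0.47,-0.87,0.09,0.37],[0,0.47,-0.87,0.09,0.37],[0,0.47,-0.87,0.09,0.37],[0,0.47,-0.87,0.09,0.37],[0,0.47,-0.87,0.09,0.37],[0,0.47,-0.87,0.09,0.37],[0,0.47,-0.87,0.09,0.37],[0,0.47,-0.87,0.09,0.37],[0,0.47,-0.87,0.09,0.37],[0,0.47,-0.87,0.09,0.37]],
], newtons=60)

```text
t: 1.35
eef_pos: [0.5257, 0.1059, 0.2854]
tool_rot: [-0.0, 0.036, 0.999, 0.0]
contact_force: [0.2, 1.2, -0.8]
gripper_width: -0.001
grasp_force: 0.0
```

>>> arm_command([
  [[0,0.48,-0.87,0.06,0],[0,0.48,-0.87,0.06,0],[0,0.48,-0.87,0.06,0],[0,0.48,-0.86,0.06,0],[0,0,0,0,0],[0,-0.2,0,-0.2,0],[0,-0.2,0,-0.2,0],[0,-0.2,0,-0.2,0],[0,-0.1,0,-0.1,0],[0,0,0,0,0]],
])

```text
t: 2.6
eef_pos: [0.5981, -0.1, 0.2574]
tool_rot: [-0.0, 0.036, 0.999, 0.0]
contact_force: [-0.3, 0.2, 0.3]
gripper_width: -0.0
grasp_force: 0.0
```

```bash
python3 - <<'E'
from h import *
print(get_obs()["eef_pos"],get_obs()["contact_force"])
# arc plan: TCP rel. to hinge; r=.18 corner offset .011
import numpy as np
for th in [1.1,1.025,.9,.8,.7,.6,.5,.4,.3,.2,.1,0]:
    r=.18;print(th,round(.669-r*np.cos(th)+.008*np.sin(th)+.011*(th>.2),3),round(.098+r*np.sin(th)+.008*np.cos(th),3))
E
```

```text
[ 0.59809655 -0.09999923  0.25741372] [-0.26321779  0.19464425  0.27484395]
1.1 0.605 0.262
1.025 0.593 0.256
0.9 0.574 0.244
0.8 0.56 0.233
0.7 0.547 0.22
0.6 0.536 0.206
0.5 0.526 0.191
0.4 0.517 0.175
0.3 0.51 0.159
0.2 0.494 0.142
0.1 0.491 0.124
0 0.489 0.106
```

>>> arm_command([
  [[0,-0.2,0,-0.11,0],[0,-0.2,0,-0.11,0],[0,-0.23,0,-0.18,0],[0,-0.22,0,-0.22,0],[0,-0.18,0,-0.23,0],[0,-0.17,0,-0.25,0],[0,-0.15,0,-0.27,0],[0,-0.12,0,-0.27,0],[0,-0.08,0,-0.28,0],[0,0,0,0,0]],
])

```text
t: 3.85
eef_pos: [0.505, -0.1008, 0.1423]
tool_rot: [-0.0, 0.037, 0.999, -0.0]
contact_force: [-0.1, -0.3, -0.7]
gripper_width: 0.001
grasp_force: 0.0
```

>>> arm_command([
  [[0,-0.05,0,-0.2,0],[0,-0.03,0,-0.2,0],[0,0,0,-0.15,0],[0,0,0,-0.05,0],[0,0,0,-0.03,0],[0,0,0,-0.03,0],[0,0,0,0,0],[0,0,0,0,0],[0,0,0,0,0],[0,0,0,0,0]],
])

```text
t: 5.1
eef_pos: [0.5004, -0.1008, 0.1055]
tool_rot: [-0.0, 0.037, 0.999, 0.001]
contact_force: [-10.4, 1.6, 30.8]
gripper_width: -0.001
grasp_force: 15.4
```

```bash
python3 - <<'E'
from h import *
print(get_obs()["eef_pos"],get_obs()["contact_force"])
im=cams.read_camera("side");np.save("side1.npy",im)
cv2.imwrite("pics/s1.png",cv2.resize(im[140:275,170:350][:,:,::-1],(800,600),interpolation=cv2.INTER_CUBIC))
E
```

```text
[ 0.50035885 -0.10082007  0.10546416] [-10.37342625   1.61606345  30.78853179]
```

View pics/s1.png

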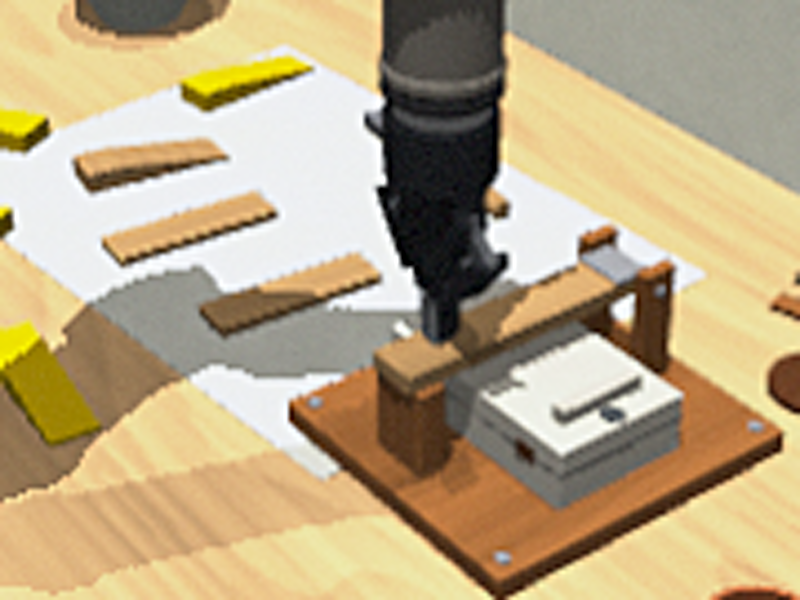

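>>> arm_command([
  [[0,0,0,0.75,0],[52,0,0,0.75,0],[52,-0.1,0.95,0,0],[52,-0.1,0.99,0,0],[52,-0.1,0.99,0,0],[52,-0.1,0.99,0,0],[52,0,0.04,-0.6,0],[52,0,0,-0.9,0],[52,0,0,-0.9,0],[52,0,0,-0.4,0]],
])

```text
t: 6.4
eef_pos: [0.4748, 0.1366, 0.0224]
tool_rot: [-0.002, 0.036, 0.999, -0.001]
contact_force: [0.1, 0.6, 0.0]
gripper_width: 0.61
grasp_force: 0.0
```

```bash
python3 - <<'E'
from h import *
o=get_obs();print(o["eef_pos"],o["contact_force"],o["gripper_width"])
P=cams.camera_params("wrist");im=cams.read_camera("wrist")
cv2.imwrite("pics/w1.png",im[:,:,::-1]);np.savez("w1.npz",im=im,K=P["K"],E=P["extrinsics"],k1=P["k1"])
E
```

```text
[0.47483922 0.13661737 0.02236654] [0.13392598 0.55225034 0.00712869] 0.6103658697285513
```

View pics/w1.png

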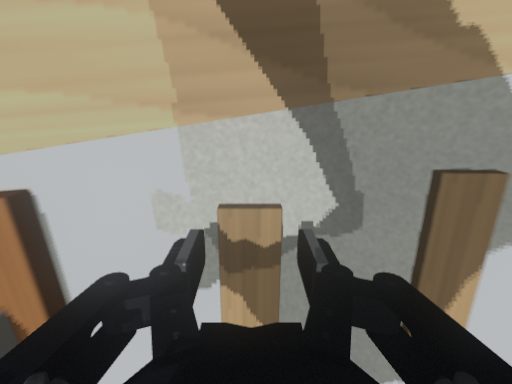

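The wrist view shows the shim's end (218–282, 205) centred between the fingers. I'll descend to feel the bench.

>>> arm_command([
  [[52,0,0,-0.2,0],[52,0,0,-0.15,0],[52,0,0,0,0],[52,0,0,-0.03,0],[52,0,0,-0.03,0],[52,0,0,-0.03,0],[52,0,0,-0.03,0],[52,0,0,0,0],[52,0,0,0,0],[52,0,0,0,0]],
])

```text
t: 7.7
eef_pos: [0.4768, 0.137, -0.0033]
tool_rot: [0.0, 0.036, 0.999, 0.0]
contact_force: [-0.2, -0.0, 0.2]
gripper_width: 0.612
grasp_force: 0.4
```

>>> arm_command([
  [[30,0,0,0,0],[30,0,0,0,0],[30,0,0,0,0],[30,0,0,0,0],[30,0,0,0.05,0],[30,0,0,0.2,0],[30,0,0,0.5,0],[30,0,0,0.5,0],[30,0,0,0,0],[30,0,0,0,0]],
], newtons=60)

```text
t: 8.95
eef_pos: [0.4763, 0.137, 0.0714]
tool_rot: [-0.0, 0.036, 0.999, -0.0]
contact_force: [-0.1, -1.2, -0.4]
gripper_width: 0.452
grasp_force: 60.2
```

```bash
python3 - <<'E'
from h import *
o=get_obs();print(o["eef_pos"],o["contact_force"],o["gripper_width"])
ims=[cams.read_camera(n) for n in("side","wrist")]
np.save("side2.npy",ims[0])
a=cv2.resize(ims[0][160:250,190:310],(480,360),interpolation=cv2.INTER_CUBIC)
b=cv2.resize(ims[1],(320,360))
cv2.imwrite("pics/s2.png",np.hstack([a,b])[:,:,::-1])
E
```

```text
[0.47625731 0.13700033 0.07142949] [-0.07799517 -1.19432235 -0.43716576] 0.45233675144581925
```

View pics/s2.png

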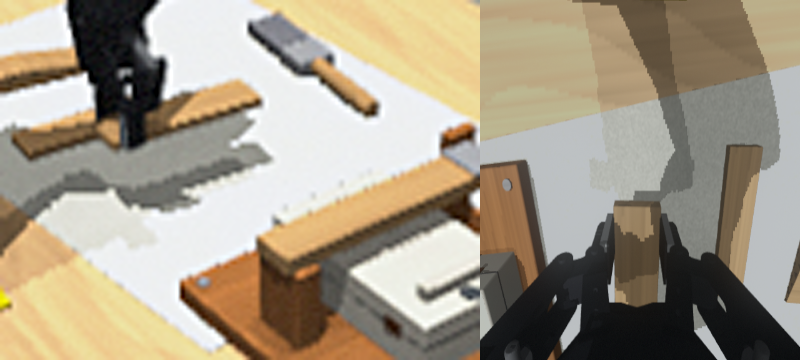

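```bash
python3 - <<'E'
from h import *
d=np.load("w1.npz");P=dict(K=d["K"],k1=float(d["k1"]),extrinsics=d["E"])
print(plane(P,[[218,205],[282,205]],.01).round(4), d["E"].round(3))
# lifted now
Q=cams.camera_params("wrist");print(plane(Q,[[215,205*1.067*.94],[287,205]],.083).round(3))
S=cams.camera_params("side");f=lambda u,v:[190+u/4,160+v/4]
print(plane(S,[f(20,128),f(245,82),f(130,110)],.085).round(3))
E
```

```text
[[0.4576 0.1199 0.01  ]
 [0.4604 0.1582 0.01  ]] [[ 0.072  0.955  0.288  0.402]
 [ 0.997 -0.069 -0.023  0.144]
 [-0.002  0.289 -0.957  0.166]
 [ 0.     0.     0.     1.   ]]
[[0.45  0.122 0.083]
 [0.452 0.159 0.083]]
[[0.402 0.174 0.085]
 [0.597 0.124 0.085]
 [0.492 0.144 0.085]]
```

>>> arm_command([
  [[30,0.16,0,0,-0.98],[30,0.16,0,0,-0.98],[30,0.16,0,0,-0.98],[30,0.16,0,0,-0.98],[30,0.16,0,0,-0.98],[30,0.16,0,0,-0.98],[30,0.16,0,0,-0.98],[30,0.16,0,0,-0.98],[30,0.16,0,0,-0.98],[30,0.16,0,0,-0.98]],
])

```text
t: 10.3
eef_pos: [0.5723, 0.1368, 0.0705]
tool_rot: [-0.001, 0.417, 0.909, -0.001]
contact_force: [0.7, 0.5, -0.6]
gripper_width: 0.446
grasp_force: 60.1
```

>>> arm_command([
  [[30,0,0,0,-0.98],[30,0,0,0,-0.98],[30,0,0,0,-0.98],[30,0,0,0,-0.98],[30,0,0,0,-0.98],[30,0,0,0,-0.98],[30,0,0,0,-0.98],[30,0,0,0,-0.98],[30,0,0,0,-0.92],[30,0,0,0,0]],
])

```text
t: 11.55
eef_pos: [0.5721, 0.1368, 0.0706]
tool_rot: [-0.0, 0.702, 0.712, -0.001]
contact_force: [0.2, 0.1, -0.2]
gripper_width: 0.45
grasp_force: 60.1
```

```bash
python3 - <<'E'
from h import *
o=get_obs();print(o["eef_pos"],o["contact_force"],o["gripper_width"],o["q"].round(2))
q=o["tool_rot"];print("line",np.arctan2(q[2]**2-q[1]**2,2*q[1]*q[2]))
ims=[cams.read_camera(n) for n in("side","wrist","top")]
a=cv2.resize(ims[0][150:270,190:350],(480,360),interpolation=cv2.INTER_CUBIC)
b=cv2.resize(ims[1],(320,360))
cv2.imwrite("pics/s3.png",np.hstack([a,b])[:,:,::-1])
E
```

```text
[0.57206456 0.13682608 0.07061804] [ 0.21724886  0.06031677 -0.16876934] 0.44984276056242645 [-0.78  0.61  0.6   1.92 -0.49  0.76  0.11]
line 0.013987988995880498
```

View pics/s3.png

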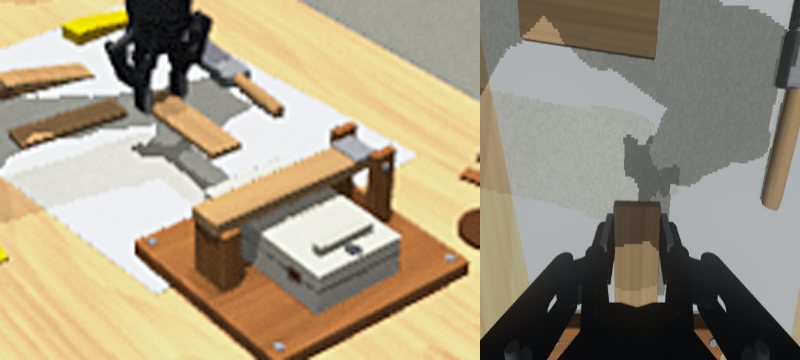

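>>> arm_command([
  [[30,0,-0.5,0,0],[30,0,-0.5,0,0],[30,0,-0.5,0,0],[30,0,-0.5,0,0],[30,0,-0.5,0,0],[30,0.02,-0.5,0,0],[30,0,0,0,0],[30,0,0,-0.05,0],[30,0,0,-0.04,0],[30,0,0,0,0]],
])

```text
t: 12.95
eef_pos: [0.574, -0.0414, 0.0667]
tool_rot: [-0.001, 0.702, 0.713, 0.0]
contact_force: [-3.4, 1.2, 8.5]
gripper_width: 0.446
grasp_force: 65.1
```

>>> arm_command([
  [[30,0,0,0,0],[30,0,0,-0.02,0],[30,0,0,0,0],[30,0,0,0,0],[30,0,0,0,0],[30,0,0,0,0],[30,0,0,0,0],[30,0,0,0,0],[30,0,0,0,0],[30,0,0,0,0]],
])

```text
t: 14.2
eef_pos: [0.574, -0.0414, 0.0667]
tool_rot: [-0.001, 0.702, 0.712, 0.001]
contact_force: [-6.7, 1.4, 20.1]
gripper_width: 0.445
grasp_force: 71.6
```

```bash
python3 - <<'E'
from h import *
o=get_obs();print(o["eef_pos"],o["contact_force"],o["torque"],o["gripper_width"])
ims=[cams.read_camera(n) for n in("side","wrist")]
a=cv2.resize(ims[0][175:265,235:345],(480,393),interpolation=cv2.INTER_CUBIC)
b=cv2.resize(ims[1],(320,393))
np.save("s4.npy",ims[0]);cv2.imwrite("pics/s4.png",np.hstack([a,b])[:,:,::-1])
E
```

```text
[ 0.57403039 -0.04138331  0.06666837] [-6.71093112  1.4034308  20.13703957] [ 3.12110566e-01  1.53527831e+00 -1.18818749e-03] 0.4449993582368497
```

View pics/s4.png

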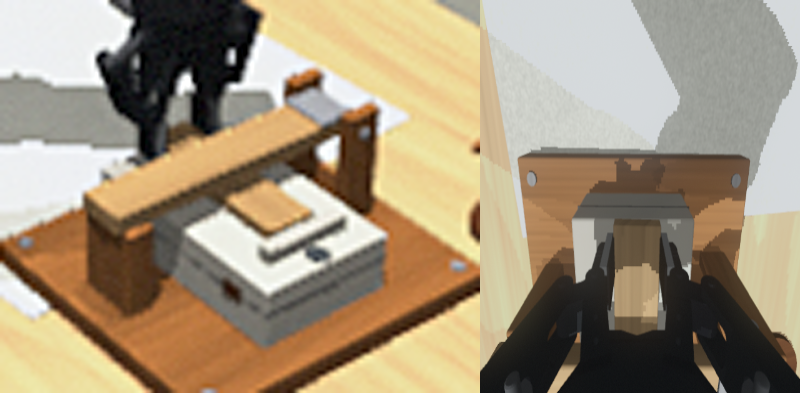

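The shim lies under the bar, its end (310,215) just short of the rib. Firm contact at TCP z 0.067 puts the mould top at about 0.068–0.070, so the gap is about 21 mm and one shim is enough. I'll release it and go for the wedge.

>>> arm_command([
  [[30,0,0,0.04,0],[56,0,0,0,0],[56,0,0,0,0],[56,0,0,0,0],[56,0,0,0.3,0],[56,0,0,0.8,0],[56,0,0.8,0.2,1],[56,-0.1,0.9,0,1],[56,-0.15,0.9,0,1],[56,-0.15,0.9,0,1]],
])

```text
t: 15.55
eef_pos: [0.55, 0.1686, 0.147]
tool_rot: [0.0, 0.579, 0.815, 0.001]
contact_force: [0.1, -0.5, -0.1]
gripper_width: 0.663
grasp_force: 0.0
```

>>> arm_command([
  [[56,-0.15,0.9,0,1],[56,-0.15,0.9,0,1],[56,-0.15,0.9,0,1],[56,-0.15,0.9,0,1],[56,-0.12,0.05,0,1],[56,-0.1,0,0,1],[56,0,0,-0.2,1],[56,0,0,-0.3,1],[56,0,0,-0.3,1],[56,0,0,-0.3,1]],
])

```text
t: 16.8
eef_pos: [0.5013, 0.386, 0.0803]
tool_rot: [0.001, 0.216, 0.976, 0.0]
contact_force: [1.2, -0.9, 0.2]
gripper_width: 0.657
grasp_force: 0.0
```

```bash
python3 - <<'E'
from h import *
o=get_obs();print(o["eef_pos"],o["contact_force"],o["gripper_width"],o["q"].round(2))
q=o["tool_rot"];print("line",np.arctan2(q[2]**2-q[1]**2,2*q[1]*q[2]))
P=cams.camera_params("wrist");im=cams.read_camera("wrist");np.save("w5.npy",im)
hsv=cv2.cvtColor(im,cv2.COLOR_RGB2HSV)
m=((hsv[...,1]>70)&(hsv[...,2]>40)).astype(np.uint8);cs,_=cv2.findContours(m,0,2)
for c in cs:
    if cv2.contourArea(c)>800:
        b=cv2.boxPoints(cv2.minAreaRect(c));print(b.round(0).tolist(),plane(P,b,.02)[:,:2].round(3).tolist())
sd=cams.read_camera("side");tp=cams.read_camera("top")
np.save("t5.npy",tp);np.save("s5.npy",sd)
a=cv2.resize(sd[175:265,235:345],(400,327),interpolation=cv2.INTER_CUBIC)
b=cv2.resize(im,(400,300));b=np.vstack([b,np.zeros((27,400,3),np.uint8)])
cv2.imwrite("pics/s5.png",np.hstack([a,b])[:,:,::-1])
E
```

```text
[0.50133619 0.38601212 0.08027931] [ 1.22939078 -0.94110611  0.17807264] 0.6570829082654039 [-0.98  0.6   0.31  1.8  -0.24  0.79  0.59]
line 1.1354161949691075
[[398.0, 217.0], [463.0, 187.0], [493.0, 254.0], [427.0, 283.0]] [[0.562, 0.489], [0.559, 0.542], [0.628, 0.552], [0.633, 0.495]]
[[77.0, 209.0], [114.0, 186.0], [162.0, 266.0], [125.0, 288.0]] [[0.448, 0.262], [0.445, 0.298], [0.521, 0.296], [0.527, 0.256]]
[[220.0, 187.0], [268.0, 172.0], [306.0, 298.0], [258.0, 313.0]] [[0.48, 0.372], [0.485, 0.41], [0.603, 0.395], [0.599, 0.35]]
[[379.0, 171.0], [510.0, 114.0], [520.0, 137.0], [389.0, 195.0]] [[0.52, 0.487], [0.519, 0.584], [0.539, 0.588], [0.541, 0.488]]
[[322.0, 116.0], [450.0, -37.0], [524.0, 25.0], [396.0, 178.0]] [[0.464, 0.462], [0.411, 0.566], [0.465, 0.602], [0.53, 0.497]]
[[-0.0, 0.0], [249.0, 0.0], [249.0, 138.0], [0.0, 138.0]] [[0.309, 0.301], [0.377, 0.445], [0.456, 0.408], [0.379, 0.243]]
```

View pics/s5.png

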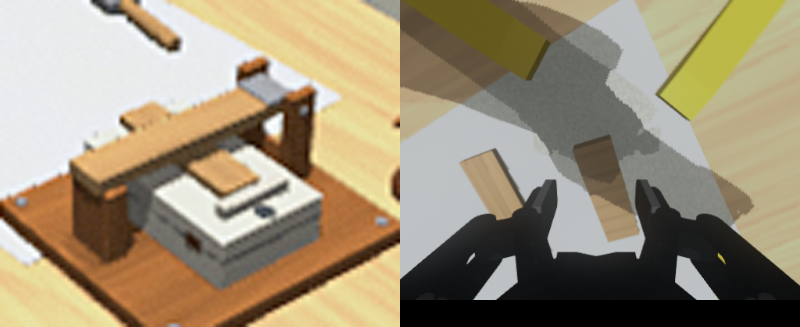

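The shim lies flat under the bar, up to the rib (240,190). The brown wedge's butt is between the fingers at (592,140), and the yellow look-alikes are clear. Next I'll finish the turn, descend and grip.

>>> arm_command([
  [[56,0,0.03,0,0.9],[56,0,0,0,0.9],[56,0,0,-0.2,0.9],[56,0,0,-0.4,0.8],[56,0,0,-0.4,0],[56,0,0,-0.25,0],[56,0,0,-0.06,0],[30,0,0,0,0],[30,0,0,0,0],[30,0,0,0,0]],
])

```text
t: 18.2
eef_pos: [0.5014, 0.3883, 0.0019]
tool_rot: [0.001, 0.079, 0.997, 0.001]
contact_force: [-0.6, -1.0, 3.9]
gripper_width: 0.452
grasp_force: 61.5
```

>>> arm_command([
  [[30,0,0,0.3,0],[30,0,0,0.8,0],[30,0.1,-0.3,0.5,-0.9],[30,0.1,-0.3,0,-0.95],[30,0.1,-0.3,0,-0.95],[30,0.1,-0.3,0,-0.95],[30,0.1,-0.3,0,-0.95],[30,0.1,-0.3,0,-0.95],[30,0.1,-0.3,0,-0.95],[30,0.1,-0.3,0,-0.95]],
])

```text
t: 19.45
eef_pos: [0.5491, 0.2426, 0.0969]
tool_rot: [-0.0, 0.374, 0.927, -0.0]
contact_force: [0.0, 0.4, -0.6]
gripper_width: 0.451
grasp_force: 61.0
```

>>> arm_command([
  [[30,0.1,-0.3,0,-0.95],[30,0.1,-0.3,0,-0.95],[30,0.1,-0.3,0,-0.95],[30,0.08,-0.3,0,-0.95],[30,0,-0.3,0,-0.95],[30,0,-0.3,0,-0.95],[30,0,-0.3,0,-0.95],[30,0,-0.3,0,-0.95],[30,0,-0.3,0,-0.95],[30,0,-0.3,0,-0.95]],
])

```text
t: 20.7
eef_pos: [0.5715, 0.0626, 0.0969]
tool_rot: [0.0, 0.691, 0.723, 0.0]
contact_force: [1.3, 0.8, -0.1]
gripper_width: 0.455
grasp_force: 60.9
```

```bash
python3 - <<'E'
from h import *
o=get_obs();print(o["eef_pos"],o["contact_force"],o["gripper_width"],o["q"].round(2))
q=o["tool_rot"];print("line",np.arctan2(q[2]**2-q[1]**2,2*q[1]*q[2]))
S=cams.camera_params("side");im=cams.read_camera("side");np.save("s6.npy",im)
E
```

```text
[0.57152658 0.06264635 0.09694861] [ 1.34201131  0.82813986 -0.14676804] 0.4552894676737855 [-0.68  0.55  0.62  1.94 -0.44  0.78  0.23]
line 0.044148165406255734
```

>>> arm_command([
  [[30,0,-0.15,0,-0.38],[30,0,-0.15,0,0],[30,0,0,-0.1,0],[30,0,0,-0.1,0],[30,0,0,-0.03,0],[30,0,0,-0.02,0],[30,0,0,-0.02,0],[30,0,0,0,0],[30,0,0,0,0],[30,0,0,0,0]],
])

```text
t: 22.0
eef_pos: [0.5716, 0.0458, 0.0808]
tool_rot: [0.0, 0.7, 0.714, 0.0]
contact_force: [-0.4, 0.3, 0.1]
gripper_width: 0.453
grasp_force: 61.0
```

>>> arm_command([
  [[30,0,0,-0.015,0],[30,0,0,-0.015,0],[30,0,0,0,0],[30,0,0,0,0],[30,0,0,0,0],[30,0,0,0,0],[30,0,0,0,0],[30,0,0,0,0],[30,0,0,0,0],[30,0,0,0,0]],
])

```text
t: 23.25
eef_pos: [0.5716, 0.0459, 0.079]
tool_rot: [0.0, 0.7, 0.714, 0.0]
contact_force: [-1.1, 1.4, 5.5]
gripper_width: 0.456
grasp_force: 61.6
```

>>> arm_command([
  [[30,0,-0.15,0,0],[30,0.01,-0.15,0,0],[30,0,-0.15,0,0],[30,0,-0.15,0,0],[30,0,-0.1,0,0],[30,0,-0.05,0,0],[30,0,-0.05,0,0],[30,0,0,0,0],[30,0,0,0,0],[30,0,0,0,0]],
])

```text
t: 24.5
eef_pos: [0.5731, -0.0015, 0.0795]
tool_rot: [0.0, 0.7, 0.714, 0.001]
contact_force: [0.6, 4.5, 7.2]
gripper_width: 0.449
grasp_force: 61.9
```

>>> arm_command([
  [[30,0,-0.03,0,0],[30,0,-0.03,0,0],[30,0,-0.03,0,0],[30,0,-0.03,0,0],[30,0,-0.03,0,0],[30,0,0,0,0],[30,0,0,0,0],[30,0,0,0,0],[30,0,0,0,0],[30,0,0,0,0]],
])

```text
t: 25.75
eef_pos: [0.5732, -0.0101, 0.0796]
tool_rot: [0.0, 0.7, 0.714, 0.001]
contact_force: [0.1, 3.7, 8.0]
gripper_width: 0.453
grasp_force: 62.0
```

>>> arm_command([
  [[30,0,-0.02,0,0],[30,0,-0.02,0,0],[30,0,-0.02,0,0],[30,0,-0.02,0,0],[30,0,0,0,0],[30,0,0,0,0],[30,0,0,0,0],[30,0,0,0,0],[30,0,0,0,0],[30,0,0,0,0]],
])

```text
t: 27.0
eef_pos: [0.5731, -0.0147, 0.0796]
tool_rot: [-0.0, 0.7, 0.714, 0.001]
contact_force: [-0.9, 5.0, 8.3]
gripper_width: 0.45
grasp_force: 62.1
```

>>> arm_command([
  [[30,0,-0.02,0,0],[30,0,-0.02,0,0],[30,0,-0.02,0,0],[30,0,0,0,0],[30,0,0,0,0],[30,0,0,0,0],[30,0,0,0,0],[30,0,0,0,0],[30,0,0,0,0],[30,0,0,0,0]],
])

```text
t: 28.25
eef_pos: [0.5731, -0.0182, 0.0796]
tool_rot: [-0.0, 0.7, 0.714, 0.001]
contact_force: [-0.4, 5.0, 8.0]
gripper_width: 0.453
grasp_force: 62.1
```

>>> arm_command([
  [[30,0,-0.02,0,0],[30,0,-0.02,0,0],[30,0,-0.02,0,0],[30,0,0,0,0],[30,0,0,0,0],[30,0,0,0,0],[30,0,0,0,0],[30,0,0,0,0],[30,0,0,0,0],[30,0,0,0,0]],
])

```text
t: 29.5
eef_pos: [0.5731, -0.0214, 0.0796]
tool_rot: [-0.0, 0.7, 0.714, 0.001]
contact_force: [0.2, 6.3, 9.1]
gripper_width: 0.452
grasp_force: 62.1
```

>>> arm_command([
  [[30,0,-0.02,0,0],[30,0,0,0,0],[30,0,0,0,0],[30,0,-0.02,0,0],[30,0,0,0,0],[30,0,0,0,0],[30,0,0,0,0],[30,0,0,0,0],[30,0,0,0,0],[30,0,0,0,0]],
])

```text
t: 30.75
eef_pos: [0.5732, -0.0218, 0.0796]
tool_rot: [-0.001, 0.7, 0.715, 0.002]
contact_force: [-0.8, 10.1, 10.1]
gripper_width: 0.454
grasp_force: 62.3
```

>>> arm_command([
  [[30,0,-0.02,0,0],[30,0,0,0,0],[30,0,0,0,0],[30,0,0,0,0],[30,0,0,0,0],[30,0,0,0,0],[30,0,0,0,0],[30,0,0,0,0],[30,0,0,0,0],[30,0,0,0,0]],
])

```text
t: 32.0
eef_pos: [0.5732, -0.022, 0.0796]
tool_rot: [-0.002, 0.699, 0.715, 0.002]
contact_force: [-1.5, 12.2, 10.5]
gripper_width: 0.454
grasp_force: 62.4
```

```bash
python3 - <<'E'
from h import *
o=get_obs();print(o["eef_pos"],o["contact_force"],o["gripper_width"],o["joint_vel"].round(4))
im=cams.read_camera("side");np.save("s7.npy",im);r=np.load("s5.npy")
# has the bar or the shim's visible end moved since before the wedge? (bar region / shim-tip region)
for n,(a,b,c,d) in dict(bar=(205,225,255,300),shimtip=(214,230,284,308)).items():
    (dx,dy),resp=cv2.phaseCorrelate(*[cv2.cvtColor(k[a:b,c:d],cv2.COLOR_RGB2GRAY).astype(np.float64) for k in(r,im)]);print(n,round(dx,2),round(dy,2),round(resp,2))
cv2.imwrite("pics/s7.png",cv2.resize(im[175:265,235:345][:,:,::-1],(660,540),interpolation=cv2.INTER_CUBIC))
E
```

```text
[ 0.57316891 -0.02204093  0.07957071] [-1.49169609 12.23637641 10.48875643] 0.45390893622902556 [ 0.0013 -0.0005 -0.0004 -0.0001 -0.001   0.0009  0.0013]
bar 0.72 0.05 0.98
shimtip 0.15 -0.37 0.86
```

>>> arm_command([
  [[30,0,-0.02,0,0],[30,0,0,0,0],[30,0,0,0,0],[30,0,0,0,0],[30,0,0,0,0],[30,0,0,0,0],[30,0,0,0,0],[30,0,0,0,0],[30,0,0,0,0],[30,0,0,0,0]],
])

```text
t: 33.3
eef_pos: [0.5732, -0.0222, 0.0796]
tool_rot: [-0.002, 0.699, 0.715, 0.003]
contact_force: [-1.5, 13.7, 13.2]
gripper_width: 0.453
grasp_force: 62.5
```

```bash
python3 -c "
from station import job
print(job.hand_in())"
```

```text
the job is handed in; nothing more can be done
None
```

I handed the job in with the bar folded level, one shim laid on the mould up to the rib, and the brown wedge still held, pushed in snug at about 14 N; the verdict wasn't shown.

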